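Unlock the spring collar of a tilted quick-change chuck and put its work arbor away

TASK

Release the brass work arbor from the tilted quick-change chuck: pull the knurled collar back along its axis towards the arbor's knob, turn it counter-clockwise (seen from the knob end) as far as it goes, and let it settle so that it stays open. Then draw the arbor out and lay it flat inside the long shallow steel tray without letting it drop, leaving the collar open and the small loose things round about (oil bottle, blower, eye loupe, round brass box) where they are.

Things in the scene. Friction and masses are not known exactly. Their poses are not given: they have to be found in the camera images.
- chuck_mouth (a point): Centre of the chuck's mouth, 92 mm above the counter. The chuck is fixed on a stand (base plate 120 x 84 x 10 mm), its axis leaning 35 degrees from vertical. z: along the axis, outwards; y: horizontal; x: uphill across the axis. 25 mm thick neck below the collar; 44 mm thick body from 45 mm under the mouth. Socket: square hole 13.2 mm wide, 29 mm deep.
- collar_grip (a point): Point on the axis inside the knurled steel collar, a sleeve 40 mm in diameter and 30 mm long round the mouth. The point is 11 mm below the collar's outer end face, 19 mm above its inner end, and moves and turns with it; z: the chuck's axis, outwards. With the collar home it lies 3 mm below the mouth.
- collar_lift (a joint): How far the collar is pulled out along the chuck's axis, m: 0 home, 0.010 at the stop. A spring pulls it home: 4 N at 0, 9 N at 0.010. It must be lifted at least 0.006 before it can turn.
- collar_turn (a joint): Turn of the collar about its outward axis, rad, counter-clockwise seen from the knob end: 0 locked, 1.10 at the stop; light, but blocked until pulled. Let go from 0.88 on, it springs back only to lift 0.0025 or so and stays parked open; gaps in its inner lip then clear the arbor's lugs and the arbor draws straight out.
- arbor_center (a point): Middle of the loose brass arbor, 58 mm long, 70 g; z along it to the knob. Square 12 mm shank from z = -29 to -9 mm, lugs (22 mm over both, along y) -9 to -6, 12 mm neck, round knob 18 mm in diameter +9.5 to +29. Seated: this point is 9 mm above the mouth, the shank 20 mm deep in it, the knob 18.5 to 38 mm above it (parked collar's end face: 11 mm above it).
- arbor_knob (a point): Middle of the arbor's knob, on its axis, 19 mm from the arbor's middle; z as above.
- arbor_tip (a point): End of the arbor's square shank, on its axis, 29 mm from the arbor's middle.
- tray_floor (a point): Centre of the inner floor of the long shallow tray of folded steel, 40 x 150 x 12 mm outside, walls and floor 2 mm, open on top, fixed to the counter, its length pointing roughly towards the robot. y along its length, x across, z up.
- oil_bottle: Bystander: small oil bottle 44 x 44 x 72 mm, loose; origin at the centre of its underside.
- blower: Bystander: rubber blower with upright nozzle, 60 x 60 x 98 mm, loose; origin at the centre of its underside.
- loupe: Bystander: black eye loupe, 30 x 30 x 31 mm, loose; origin at the centre of its underside.
- brass_box: Bystander: round brass box, 45 mm in diameter, 23 mm high, loose; origin at the centre of its underside.
Mind the look-alikes: they are no part of the job. What is shaped like the part that bears chuck_mouth but brown is not meant.

How it is judged:
On the way, in this order (a step that is already met when the one before it is completed fails the run):
1. the collar is pulled back against its spring, not yet turned (value of joint collar_lift above 0.0055 m and value of joint collar_turn below 0.85 rad), for 0.05 s.
2. the collar is turned open and has settled in its parked place, with the arbor still in the socket (value of joint collar_turn above 0.85 rad and value of joint collar_lift between 0.0015 and 0.0045 m and distance between arbor_tip and chuck_mouth below 0.03 m), for 0.1 s.
3. the arbor is drawn clear of the chuck, held in the fingers (distance between arbor_center and chuck_mouth above 0.045 m and contact force between the fingers and arbor above 0.5 N), for 0.1 s.
At the end, for the whole second after the job is handed in: The collar is parked open (turn above 0.85 rad, lift between 1.5 and 4.5 mm); the arbor lies flat and still in the tray: both its knob's middle and its shank's end are within 16 mm of the tray's centre line, within its 150 mm length, and less than 23 mm above the counter (value of joint collar_turn above 0.85 rad and value of joint collar_lift between 0.0015 and 0.0045 m and x of arbor_knob in the frame of tray_floor between -0.016 and 0.016 m and y of arbor_knob in the frame of tray_floor between -0.075 and 0.075 m and height (world z) of each of arbor_knob, arbor_tip below 0.023 m and x of arbor_tip in the frame of tray_floor between -0.016 and 0.016 m and y of arbor_tip in the frame of tray_floor between -0.075 and 0.075 m and linear speed of arbor below 0.03 m/s); the robot touches nothing.
It fails at once if the arbor is dropped (falls freely faster than 0.9 m/s) (linear speed of arbor above 0.9 m/s and contact force between the fingers and arbor below 0.05 N).
It fails at once if a bystander (bottle, blower, loupe, brass box) is moved by more than 30 mm (distance of any of oil_bottle, blower, loupe, brass_box from where it was at the start of the episode above 0.03 m).
It also fails if it takes over 51 s, if anything falls off the work surface, if the arm or the gripper's body presses on something with over 40 N, if the wrist force passes 120 N, or if a joint passes its speed limit or range.

ROBOT

A 7-joint arm with a two-finger parallel gripper is mounted at the origin on a cart in front of the work surface, level with it; the furniture and walls round the work are solid. World frame = base frame: x ahead of the robot, y to its left, z up, the work surface at z = 0. Lengths are in m, angles in rad, forces in N, time in s.
With the tool pointing down it reaches from about 0.4 to 0.85 m from the base axis. Payload 10.4 kg.
Tool frame: the origin (TCP) lies between the finger pads; the fingertips stand manip.finger_overhang ahead of it and the grasp point (between the pads) lies 11 mm behind it (manip.finger_overhang is the distance from the TCP to the fingertips, in m); x points along the fingers, z is the direction in which the jaws open and shut, and the axes are right-handed (so a half turn about x gives the same grasp; the last joint's range is limited). The gripper opens to 85 mm and grips with 20 to 120 N. Pads are 22 mm wide; open, the fingers measure 114 mm over their backs; the gripper's body (76 mm by 85 mm) begins 54 mm behind the grasp point. The pads swing forward as they close: fully open they stand 13 mm farther back than shut.
Start: joints at [-1.287, 0.332, -0.065, 1.46, 0.022, 1.35, -0.088], TCP at [0.189, 0.596, 0.239] pointing down, gripper open.
Joint ranges: [-2.6, 2.6], [-0.5, 2.12], [-1.47, 1.34], [0.16, 2.42], [-1.27, 4.41], [0.06, 2.06], [-2.6, 2.6]. Speed limits (rad/s): [2.22, 2.22, 2.79, 2.79, 3.14, 3.14, 3.14].

INTERFACE

Orientations are given as a unit quaternion [x, y, z, w].
In Python, from workcell import get_obs, camera, workorder, manip gives the robot as it stands. The module is installed in compiled form; this text tells all that it offers.
- The arm moves only by the tool play_rows, never from a script. Its argument "increments" is text: rows parted by semicolons, each of 4 numbers parted by spaces: the shift along the tool's x, y, z in m, then the turn about the tool's x in rad. A call has 1 to 20 rows; each row shifts and turns the pose as measured when the row begins, along the tool's axes as they then stand; what a row does not reach is not made up. A row lasts 1/10 s, in which the tool goes at most 50 mm and 8.59 degrees, less where a joint would pass 70% of its speed; a pose out of reach is approached as far as the arm can. A call is refused whole if a number of a shift passes 0.05 or a number of a turn 0.15, either way. A call with a gripper value outside its range is refused whole. "hand" is the gripper command: -1 is fully open, 1 is shut, values between are in proportion, set as the call begins (left out, the last holds). The fingers move at their own pace and stop on an object; "squeeze" is the grip in N (left out, the last holds). Time passes only in rows, so rows that do not move let the fingers close. It gives the time, the measured TCP pose, the force and the opening at its end, in the units of the state.
- get_obs(): the state, without advancing time (a new reading comes with each control period).
- camera(name): name is "scene" or "top"; returns a dict with "img" (400x640x3 uint8, blue, green, red), "fov_y" (degrees; the focal length in pixels is half the picture's height over the tangent of half this angle, whatever the lens; pixels are square), "cx", "cy" (the principal point, pixels), "R" (3x3) and "t" (3): a world point X has camera coordinates R X + t. Camera axes: x right, y down, z forward; pixel columns grow to the right and rows downward; lengths in m; the calibration is good to about 2 mm. A picture is of the moment at which its call begins. There is no depth.
- workorder.hand_in(): hands the job in, once; it reports no verdict.
The state is a dict: "clock": time; "joint_pos": joint angles; "joint_velocities": joint speeds; "tau": joint torques, N m; "position": TCP position; "ee_rot": TCP orientation; "ft_force": force on the tool from outside, world axes, zero at the start; "torque": the same for the moment, N m; "grip_width": opening from 0.0 (shut) to 1.0 (fully open).
Only numpy, scipy, OpenCV 4.12 (cv2) and the standard library are available. Lean on these libraries where they do the work, as an engineer would, in place of code of your own. Each camera call takes 0.05 s, during which the arm holds its last target.

## Working session

There is one attempt and no reset: what is moved stays moved. The work goes in short steps, Python scripts to look and compute and a tool call to move; the robot and the scene stay as the last step left them, time stands still between calls to the robot, and variables do not carry over. Pictures are saved under pics/ and viewed, and the job is handed in when it is done.

Besides the shell and the picture viewer there is one more tool, called after "Request:" as a command line: name --argument value ..., lists and objects as JSON in quotes. play_rows: Moves the arm, as the interface text tells. Its arguments: {"type":"object","properties":{"increments":{"type":"string"},"hand":{"type":"number"},"squeeze":{"type":"number"}},"required":["increments"]}

```bash
mkdir -p pics
python3 - <<'E'
from workcell import get_obs, camera, workorder, manip
import cv2, numpy as np
print(manip.finger_overhang, [a for a in dir(manip) if a[0]!='_'])
o=get_obs()
for k,v in o.items(): print(k,np.round(v,4))
for n in ("scene","top"):
    c=camera(n); cv2.imwrite(f"pics/{n}0.png",c["img"]); np.savez(f"pics/{n}0.npz",**c)
    print(n,c["fov_y"],c["cx"],c["cy"],np.round(c["R"],4).tolist(),np.round(c["t"],4), -c["R"].T@c["t"])
E
```

```text
0.008 ['MotionError', 'finger_overhang']
clock 0.0
joint_pos [-1.2866  0.3329 -0.0647  1.461   0.0216  1.3499 -0.0885]
joint_velocities [-0.0001  0.0007 -0.001   0.0002  0.0011  0.0004  0.0014]
tau [-2.00000e-04 -6.25446e+01  4.90000e-02 -3.91607e+01  1.62000e-02
  9.90000e-03 -0.00000e+00]
position [0.1886 0.5955 0.2385]
ee_rot [-0.4181  0.5709  0.4174  0.5701]
ft_force [ 0.6413 -0.2737  0.4649]
torque [0.0015 0.0033 0.0131]
grip_width 1.0018
scene 56.36179527334137 328.81370726973597 206.0965419653474 [[0.912, -0.41, 0.0132], [-0.1448, -0.3517, -0.9248], [0.3838, 0.8415, -0.3801]] [-0.3166  0.3242  0.5055] [ 0.14164181 -0.44119497  0.49620967]
top 49.74004034760745 323.3215591332668 201.7094275489321 [[0.0091, -0.9999, -0.0139], [-0.9867, -0.0067, -0.1626], [0.1625, 0.0152, -0.9866]] [0.4018 0.527  1.0877] [0.33947907 0.38875299 1.16442172]
```

View pics/scene0.png

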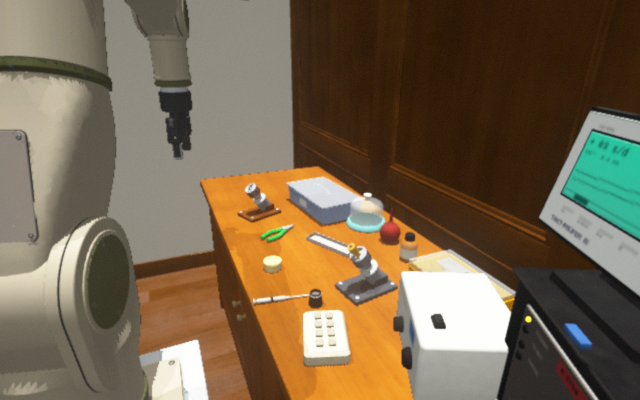

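View pics/top0.png

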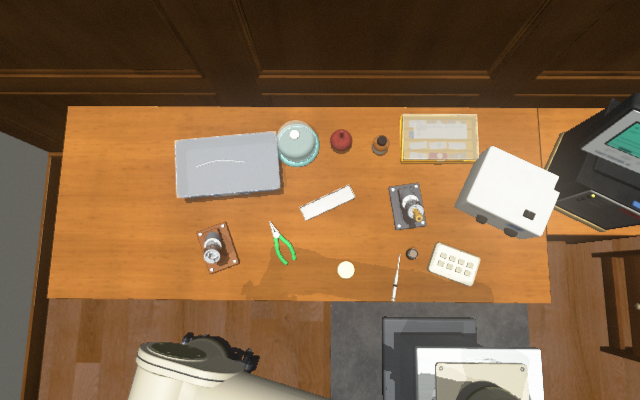

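Run:
```python
import cv2
a=cv2.imread("pics/top0.png"); b=cv2.imread("pics/scene0.png")
cv2.imwrite("pics/t1.png",cv2.resize(a[170:240,290:430],None,fx=5.5,fy=5.5,interpolation=cv2.INTER_CUBIC))
cv2.imwrite("pics/s1.png",cv2.resize(b[220:310,290:410],None,fx=6,fy=6,interpolation=cv2.INTER_CUBIC))
```

```text
(no output)
```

View pics/t1.png

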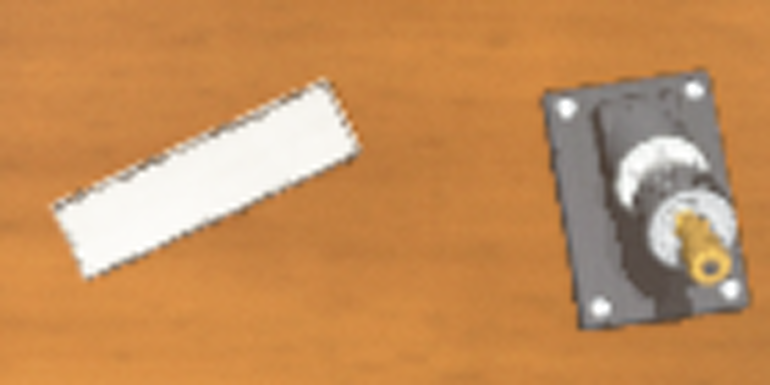

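View pics/s1.png

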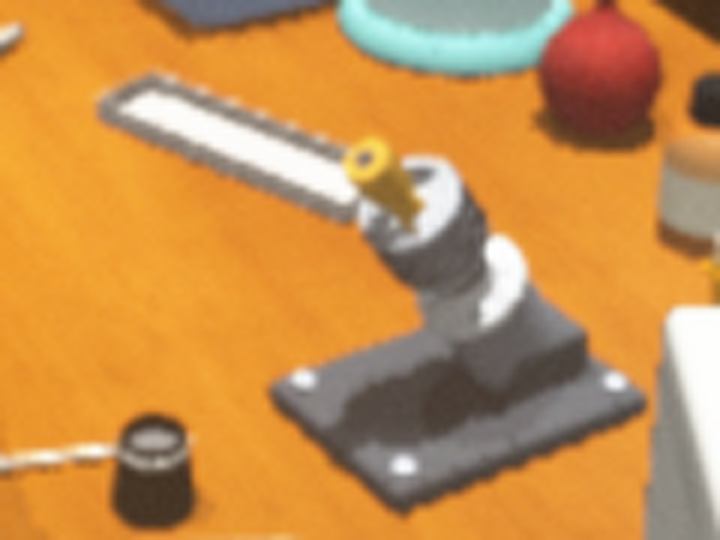

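```bash
cat > h.py <<'E'
import numpy as np, cv2
def load(n): return dict(np.load(f"pics/{n}.npz"))
def ray(c,uv):
    img=c["img"];f=img.shape[0]/2/np.tan(np.radians(float(c["fov_y"]))/2)
    d=np.array([(uv[0]-c["cx"])/f,(uv[1]-c["cy"])/f,1.0]); R=c["R"]
    d=R.T@d; return -R.T@c["t"], d/np.linalg.norm(d)
def onz(c,uv,z):
    o,d=ray(c,uv); return o+d*(z-o[2])/d[2]
def proj(c,X):
    f=c["img"].shape[0]/2/np.tan(np.radians(float(c["fov_y"]))/2)
    p=c["R"]@np.asarray(X)+c["t"]; return np.array([c["cx"]+f*p[0]/p[2],c["cy"]+f*p[1]/p[2]])
def tri(c1,u1,c2,u2):
    o1,d1=ray(c1,u1);o2,d2=ray(c2,u2)
    A=np.stack([d1,-d2],1);s=np.linalg.lstsq(A,o2-o1,rcond=None)[0]
    a=o1+d1*s[0];b=o2+d2*s[1];return (a+b)/2,np.linalg.norm(a-b)
E
python3 - <<'E'
from h import *
t=load("top0");s=load("scene0")
T=lambda x,y:((x+.5)/5.5-.5+290,(y+.5)/5.5-.5+170)
S=lambda x,y:((x+.5)/6-.5+290,(y+.5)/6-.5+220)
print("plate top");P=[]
for p in [(543,93),(707,70),(748,305),(580,330)]: q=onz(t,T(*p),.01);P.append(q);print(q.round(4))
P=np.array(P);print(P.mean(0),(P[0]-P[3]),(P[1]-P[0]))
for p in [(275,393),(405,512),(645,395)]: print("scene plate",onz(s,S(*p),.01).round(4))
print("bolts top",[onz(t,T(*p),.012).round(4) for p in [(567,108),(694,90),(731,290),(600,306)]])
print("bolts sc",[onz(s,S(*p),.012).round(4) for p in [(303,378),(404,465),(615,381)]])
print("knob",tri(t,T(711,266),s,S(367,159)))
print("tray");Q=[]
for p in [(325,78),(360,150),(85,278),(52,207)]: q=onz(t,T(*p),.012);Q.append(q);print(q.round(4))
print(np.mean(Q,0))
for p in [(155,73),(100,105),(352,222)]: print("sc",onz(s,S(*p),.012).round(4))
for n,p in dict(bottle=(380,145),blower=(341,140),loupe=(412,254),box=(346,270)).items(): print(n,onz(t,p,.02).round(3))
E
```

```text
plate top
[0.5728 0.23   0.01  ]
[0.5849 0.1488 0.01  ]
[0.4682 0.132  0.01  ]
[0.4553 0.2138 0.01  ]
[0.52031044 0.18114546 0.01      ] [0.11750473 0.01616891 0.        ] [ 0.01212403 -0.08122915  0.        ]
scene plate [0.4536 0.2007 0.01  ]
scene plate [0.4647 0.1178 0.01  ]
scene plate [0.5818 0.1446 0.01  ]
bolts top [array([0.5649, 0.2186, 0.012 ]), array([0.5744, 0.1559, 0.012 ]), array([0.4752, 0.1404, 0.012 ]), array([0.4669, 0.2042, 0.012 ])]
bolts sc [array([0.4663, 0.2028, 0.012 ]), array([0.4758, 0.1394, 0.012 ]), array([0.5747, 0.1545, 0.012 ])]
knob (array([0.47328197, 0.17213003, 0.11990793]), np.float64(0.00037338804612611193))
tray
[0.5793 0.3379 0.012 ]
[0.5432 0.3207 0.012 ]
[0.4788 0.4552 0.012 ]
[0.5138 0.472  0.012 ]
[0.52876156 0.3964658  0.012     ]
sc [0.5135 0.4659 0.012 ]
sc [0.4767 0.4444 0.012 ]
sc [0.5368 0.3003 0.012 ]
bottle [0.687 0.252 0.02 ]
blower [0.7   0.359 0.02 ]
loupe [0.39  0.172 0.02 ]
box [0.347 0.345 0.02 ]
```

```bash
cat >> h.py <<'E'
from scipy.spatial.transform import Rotation as Ro
lean=np.radians(35); 
def chuck(M,ang):
    h=np.array([np.cos(ang),np.sin(ang),0]); a=np.sin(lean)*h+np.cos(lean)*np.array([0,0,1])
    y=np.cross([0,0,1],h); return np.asarray(M),a,y,np.cross(y,a),h
def circ(c,C,a,y,r):
    x=np.cross(y,a); return np.array([proj(c,C+r*(np.cos(q)*x+np.sin(q)*y)) for q in np.linspace(0,2*np.pi,60)])
E
cat > ov.py <<'E'
from h import *
import sys
M,a,y,x,h=chuck([float(v) for v in sys.argv[1:4]],np.radians(float(sys.argv[4])));tag=sys.argv[5]
tn,sn=sys.argv[6:8] if len(sys.argv)>7 else ("top0","scene0")
out=[]
for n,(u,v,w,hh) in ((tn,(375,170,60,60)),(sn,(330,235,80,80))):
    c=load(n);k=390//w
    im=cv2.resize(c["img"][v:v+hh,u:u+w],None,fx=k,fy=k,interpolation=cv2.INTER_CUBIC)
    def dr(p,col): cv2.polylines(im,[np.round(((p-[u,v]+.5)*k-.5)*8).astype(np.int32)],False,col,1,cv2.LINE_AA,3)
    for s,r,col in ((.008,.02,(0,0,255)),(-.022,.02,(0,0,255)),(.038,.009,(0,255,0)),(.0185,.009,(0,255,0)),(-.045,.022,(255,0,0))): dr(circ(c,M+a*s,a,y,r),col)
    dr(np.array([proj(c,M-a*.045),proj(c,M+a*.04)]),(255,0,255))
    out.append(cv2.copyMakeBorder(im,0,400-im.shape[0],0,400-im.shape[1],cv2.BORDER_CONSTANT))
cv2.imwrite(f"pics/ov{tag}.png",np.hstack(out))
E
python3 ov.py 0.4948 0.1754 0.092 188.8 a
python3 - <<'E'
from h import *
R=Ro.from_quat([-0.4181,0.5709,0.4174,0.5701]).as_matrix();print(R.round(3))
E
```

```text
[[-0.    -0.953  0.302]
 [-0.001  0.302  0.953]
 [-1.    -0.    -0.001]]
```

View pics/ova.png

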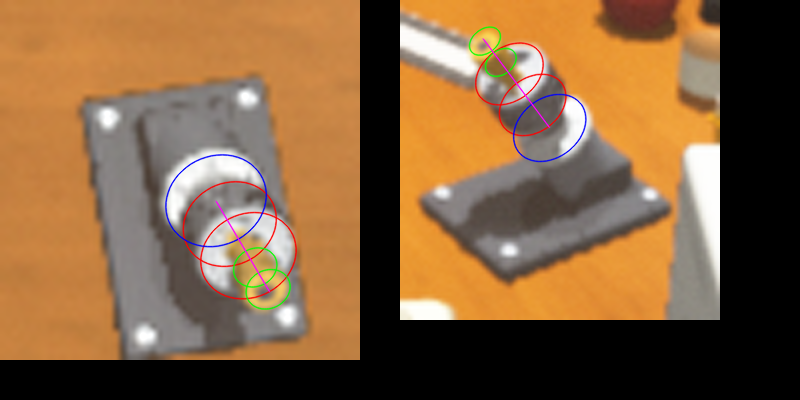

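```bash
sed -i 's/(375,170,60,60)/(390,180,36,36)/; s/(330,235,80,80)/(340,235,36,36)/; s/k=390/k=396/' ov.py; python3 ov.py 0.4948 0.1754 0.092 188.8 b;  python3 ov.py 0.4958 0.1750 0.091 188.8 c
python3 - <<'E'
import cv2,numpy as np
cv2.imwrite("pics/bc.png",np.vstack([cv2.imread("pics/ovb.png"),cv2.imread("pics/ovc.png")])[:,:800]); 
a=cv2.imread("pics/bc.png"); cv2.imwrite("pics/bc.png",cv2.resize(a,(600,600)))
E
```

```text
(no output)
```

View pics/bc.png

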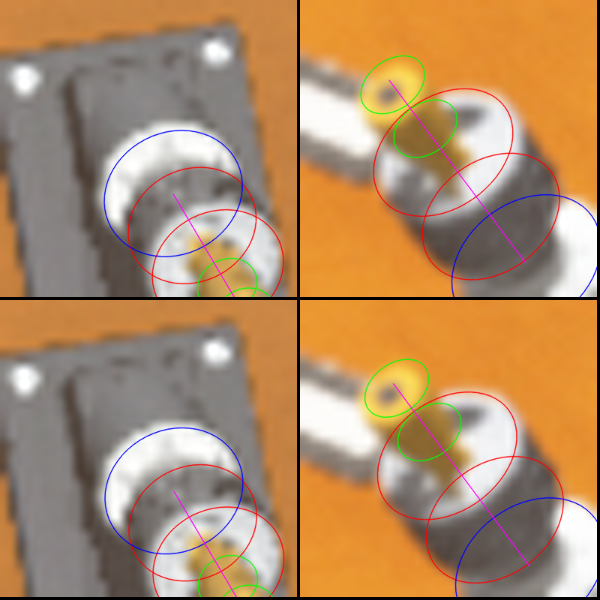

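Run:
```python
from h import *
t=load("top0");s=load("scene0")
for z in (0,.1,.15,.2): print(z,onz(t,(458,205),z).round(3),onz(t,(491,148),z).round(3))
print(onz(s,(402,275),.15).round(3),onz(s,(399,330),.0).round(3))
```

```text
0 [0.525 0.04  0.   ] [ 0.686 -0.058  0.   ]
0.1 [0.509 0.07  0.1  ] [ 0.656 -0.019  0.1  ]
0.15 [0.501 0.085 0.15 ] [ 0.641 -0.     0.15 ]
0.2 [0.493 0.1   0.2  ] [0.626 0.019 0.2  ]
[ 0.48  -0.002  0.15 ] [0.509 0.028 0.   ]
```

Request:
play_rows --increments "0 -0.03 -0.022 0;0 -0.03 -0.022 0;0 -0.03 -0.022 0;0 -0.03 -0.022 0;0 -0.03 -0.022 0;0 -0.03 -0.022 0;0 -0.03 -0.022 0;0 -0.03 -0.022 0;0 -0.03 -0.022 0;0 -0.03 -0.022 0;0 -0.03 -0.022 0;0 -0.03 -0.022 0" --hand -1 --squeeze 60

```text
clock: 1.3
position: [0.4564, 0.224, 0.2339]
ee_rot: [-0.421, 0.572, 0.42, 0.565]
ft_force: [0.2, 0.4, -0.0]
grip_width: 0.993
```

```bash
cat > go.py <<'E'
from h import *
from workcell import get_obs
import sys
# args: x y z yaw(deg of tool z) -> total tool increments (keeping current yaw frame), turn
o=get_obs();R=Ro.from_quat(o["ee_rot"]).as_matrix();p=o["position"]
yaw=np.degrees(np.arctan2(R[1,2],R[0,2]))
print("pos",np.round(p,4),"yaw",yaw.round(1),"tilt",R[:,0].round(3),"q",np.round(o["joint_pos"],2),"F",np.round(o["ft_force"],1),"M",np.round(o["torque"],2),"w",o["grip_width"],"t",o["clock"])
if len(sys.argv)>1:
    T=np.array([float(v) for v in sys.argv[1:4]]);print("inc",(R.T@(T-p)).round(4))
    if len(sys.argv)>4: print("turn",np.radians(yaw-float(sys.argv[4])).round(3))
E
python3 go.py .4977 .1753 .20 61.6
```

```text
pos [0.4564 0.224  0.2339] yaw 73.0 tilt [-0.007 -0.006 -1.   ] q [-0.79  0.08  0.25  1.78 -0.02  1.3   0.75] F [ 0.2  0.4 -0. ] M [ 0.03 -0.05  0.  ] w 0.9926080349886611 t 1.3
inc [ 0.0339 -0.0538 -0.0342]
turn 0.199
```

Request:
play_rows --increments "0.008 -0.013 -0.009 0;0.008 -0.013 -0.009 0;0.008 -0.013 -0.009 0;0.008 -0.013 -0.009 0;0 0 0 0.1;0 0 0 0.1"

```text
clock: 1.9
position: [0.499, 0.1642, 0.1993]
ee_rot: [-0.358, 0.614, 0.356, 0.606]
ft_force: [0.2, 0.1, 0.7]
grip_width: 0.999
```

```bash
python3 go.py .4977 .1753 .08 61.6
```

```text
pos [0.499  0.1642 0.1993] yaw 60.7 tilt [-0.008 -0.009 -1.   ] q [-0.71  0.14  0.33  1.79 -0.04  1.23  0.69] F [0.2 0.1 0.7] M [ 0.06 -0.03 -0.04] w 0.9987663157462364 t 1.9
inc [0.1192 0.0062 0.0104]
turn -0.016
```

Request:
play_rows --increments "0.01 0.003 0.005 0;0.01 0.003 0.005 0;0.015 0 0 0;0.015 0 0 0;0.015 0 0 0;0.01 0 0 0;0 0 0 0"

```text
clock: 2.6
position: [0.495, 0.1791, 0.1157]
ee_rot: [-0.363, 0.613, 0.362, 0.601]
ft_force: [0.7, 0.3, -0.1]
grip_width: 1.005
```

```bash
python3 go.py .4977 .1753 .08 61.6
cat > snap.py <<'E'
from workcell import camera
import cv2,numpy as np,sys
n=sys.argv[1]
o=[]
for k,(u,v,w,h) in (("top",(360,160,100,100)),("scene",(320,215,100,100))):
    c=camera(k);np.savez(f"pics/{k}{n}.npz",**c);o.append(cv2.resize(c["img"][v:v+h,u:u+w],(400,400),interpolation=cv2.INTER_CUBIC))
cv2.imwrite(f"pics/snap{n}.png",np.hstack(o))
E
python3 snap.py 1
```

```text
pos [0.495  0.1791 0.1157] yaw 61.7 tilt [-0.013 -0.01  -1.   ] q [-0.71  0.24  0.31  1.87 -0.08  1.06  0.71] F [ 0.7  0.3 -0.1] M [ 0.03 -0.    0.03] w 1.0048041076022594 t 2.6
inc [ 0.0357 -0.0044 -0.0015]
turn 0.001
```

View pics/snap1.png

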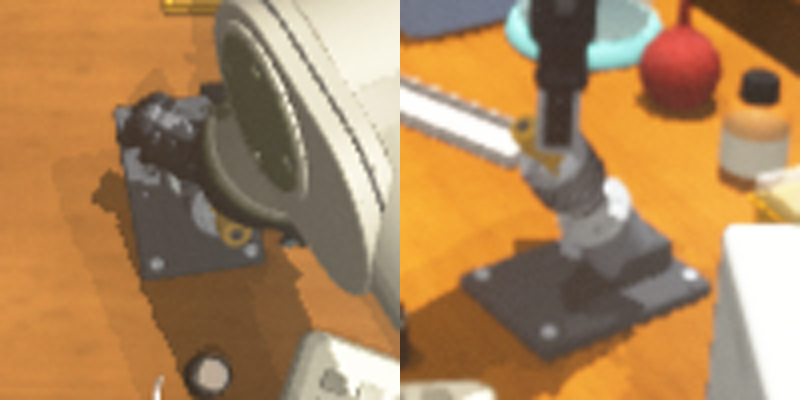

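Request:
play_rows --increments "0.009 -0.0015 -0.0005 0;0.009 -0.0015 -0.0005 0;0.009 -0.0015 -0.0005 0;0.006 0 0 0;0 0 0 0"

```text
clock: 3.2
position: [0.5002, 0.1756, 0.083]
ee_rot: [-0.363, 0.611, 0.362, 0.603]
ft_force: [-0.3, 0.1, -0.1]
grip_width: 1.006
```

```bash
python3 go.py .4977 .1753 .08 61.6
```

```text
pos [0.5002 0.1756 0.083 ] yaw 61.7 tilt [-0.008 -0.008 -1.   ] q [-0.7   0.28  0.31  1.89 -0.1   0.99  0.73] F [-0.3  0.1 -0.1] M [0.01 0.02 0.  ] w 1.006078036938575 t 3.2
inc [ 0.003   0.0021 -0.0014]
turn 0.001
```

Request:
play_rows --increments "0.002 0.001 -0.001 0;0 0 0 0;0 0 0 0;0 0 0 0;0 0 0 0;0 0 0 0" --hand 1 --squeeze 50

```text
clock: 3.8
position: [0.4976, 0.1731, 0.0823]
ee_rot: [-0.364, 0.612, 0.362, 0.602]
ft_force: [-3.8, -1.4, 2.9]
grip_width: 0.45
```

```bash
python3 go.py .4977 .1753 .08 61.6; python3 snap.py 2
```

```text
pos [0.4976 0.1731 0.0823] yaw 61.7 tilt [-0.011 -0.01  -1.   ] q [-0.7   0.28  0.31  1.9  -0.1   0.99  0.73] F [-3.8 -1.4  2.9] M [0.1  0.71 0.72] w 0.45021530543719535 t 3.8
inc [0.0023 0.0009 0.002 ]
turn 0.002
```

View pics/snap2.png

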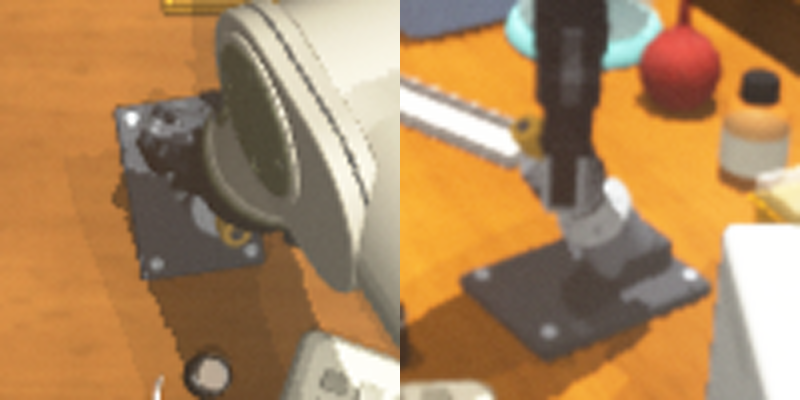

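Request:
play_rows --increments "-0.0016 0.0009 -0.0007 0;-0.0016 0.0009 -0.0007 0;-0.0016 0.0009 -0.0007 0"

```text
clock: 4.2
position: [0.4965, 0.1731, 0.084]
ee_rot: [-0.366, 0.61, 0.361, 0.603]
ft_force: [14.9, 2.6, -29.2]
grip_width: 0.442
```

```bash
python3 go.py .4977 .1753 .08 61.6
```

```text
pos [0.4965 0.1731 0.084 ] yaw 61.9 tilt [-0.004 -0.011 -1.   ] q [-0.7   0.27  0.31  1.91 -0.09  0.99  0.73] F [ 14.9   2.6 -29.2] M [ 1.31 -3.31  1.05] w 0.44192804765822324 t 4.2
inc [ 0.004  -0.      0.0026]
turn 0.005
```

Request:
play_rows --increments "0 0 0 0;0 0 0 0;0 0 0 0"

```text
clock: 4.5
position: [0.4969, 0.1732, 0.0834]
ee_rot: [-0.367, 0.609, 0.361, 0.603]
ft_force: [-2.4, -2.0, -1.5]
grip_width: 0.439
```

```bash
python3 go.py .4977 .1753 .08 61.6
python3 - <<'E'
from workcell import camera
import cv2,numpy as np
c=camera("scene");cv2.imwrite("pics/z3.png",cv2.resize(c["img"][230:290,335:395],None,fx=10,fy=10,interpolation=cv2.INTER_CUBIC))
E
```

```text
pos [0.4969 0.1732 0.0834] yaw 62.0 tilt [-0.003 -0.011 -1.   ] q [-0.7   0.27  0.31  1.91 -0.09  0.98  0.73] F [-2.4 -2.  -1.5] M [ 0.42 -0.13  1.17] w 0.43941752023457337 t 4.5
inc [0.0033 0.0003 0.0023]
turn 0.008
```

View pics/z3.png

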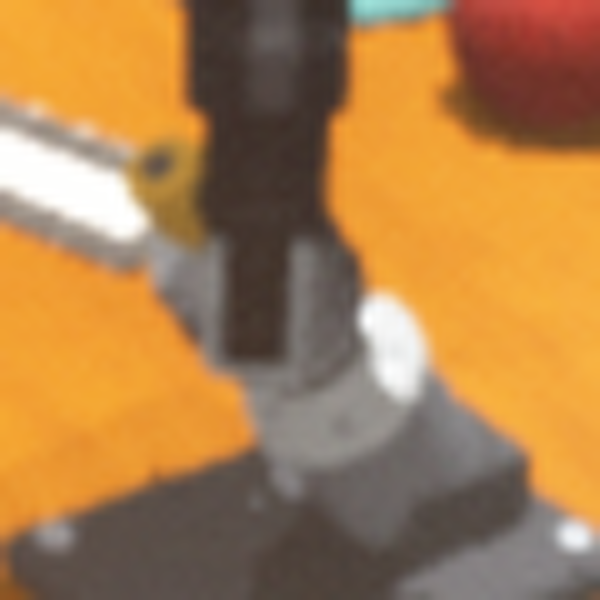

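Request:
play_rows --increments "0 0 0 0;0 0 0 0;0 0 0 -0.13;0 0 0 -0.13;0 0 0 -0.13;0 0 0 -0.13;0 0 0 -0.12;0 0 0 0" --hand -0.6

```text
clock: 5.35
position: [0.4985, 0.1743, 0.0853]
ee_rot: [0.542, -0.458, -0.539, -0.454]
ft_force: [-0.2, -0.3, -0.2]
grip_width: 0.802
```

```bash
python3 go.py .4977 .1753 .085 98.8
```

```text
pos [0.4985 0.1743 0.0853] yaw 99.7 tilt [-0.    -0.008 -1.   ] q [-0.62  0.27  0.22  1.9  -0.06  0.99  1.36] F [-0.2 -0.3 -0.2] M [ 0.05 -0.04 -0.04] w 0.8023756662113719 t 5.35
inc [0.0003 0.0006 0.0011]
turn 0.015
```

Request:
play_rows --increments "0 0 0.001 0.015;0 0 0 0;0 0 0 0;0 0 0 0;0 0 0 0" --hand 1 --squeeze 70

```text
clock: 5.85
position: [0.4987, 0.1744, 0.0864]
ee_rot: [0.535, -0.467, -0.531, -0.462]
ft_force: [-0.2, 0.4, -1.8]
grip_width: 0.432
```

```bash
python3 go.py .4977 .1753 .085 98.8
```

```text
pos [0.4987 0.1744 0.0864] yaw 97.9 tilt [ 0.    -0.008 -1.   ] q [-0.63  0.27  0.22  1.9  -0.06  0.99  1.33] F [-0.2  0.4 -1.8] M [-0.18 -0.1   0.09] w 0.4318615549539639 t 5.85
inc [0.0014 0.0008 0.001 ]
turn -0.016
```

Request:
play_rows --increments "-0.0016 0.0011 0 0;-0.0016 0.0011 0 0;-0.0016 0.0011 0 0;-0.0016 0.0011 0 0"

```text
clock: 6.25
position: [0.4947, 0.1738, 0.0921]
ee_rot: [0.535, -0.467, -0.53, -0.463]
ft_force: [4.5, 0.5, -8.7]
grip_width: 0.431
```

```bash
python3 go.py .4977 .1753 .085 98.8
```

```text
pos [0.4947 0.1738 0.0921] yaw 97.8 tilt [ 0.002 -0.009 -1.   ] q [-0.63  0.25  0.22  1.9  -0.06  1.    1.32] F [ 4.5  0.5 -8.7] M [ 0.06 -1.03  0.19] w 0.43058812515265793 t 6.25
inc [ 0.0071 -0.0032  0.0011]
turn -0.018
```

Request:
play_rows --increments "-0.0012 0.0008 0 0;-0.0008 0.0006 0 -0.1;-0.0008 0.0006 0 -0.1;-0.0008 0.0006 0.0001 -0.1"

```text
clock: 6.65
position: [0.4916, 0.1744, 0.0954]
ee_rot: [0.6, -0.38, -0.596, -0.376]
ft_force: [4.1, 1.6, -9.3]
grip_width: 0.426
```

```bash
python3 go.py .4977 .1753 .085 98.8
```

```text
pos [0.4916 0.1744 0.0954] yaw 115.4 tilt [ 0.002 -0.008 -1.   ] q [-0.6   0.24  0.19  1.91 -0.04  1.    1.62] F [ 4.1  1.6 -9.3] M [-0.05 -1.05 -0.29] w 0.42591322284701755 t 6.65
inc [ 0.0104 -0.006  -0.0017]
turn 0.289
```

Request:
play_rows --increments "-0.0007 0.0005 0.0001 -0.11;-0.0006 0.0004 0.0001 -0.11;-0.0006 0.0004 0.0001 -0.11;-0.0006 0.0004 0.0001 -0.11"

```text
clock: 7.05
position: [0.4891, 0.1721, 0.0969]
ee_rot: [0.668, -0.237, -0.666, -0.231]
ft_force: [4.2, -4.0, -8.6]
grip_width: 0.408
```

```bash
python3 go.py .4977 .1753 .085 98.8; python3 snap.py 4
```

```text
pos [0.4891 0.1721 0.0969] yaw 141.3 tilt [-0.   -0.01 -1.  ] q [-0.55  0.23  0.13  1.91 -0.03  1.01  2.06] F [ 4.2 -4.  -8.6] M [-1.49 -1.09 -1.08] w 0.4084847255167761 t 7.05
inc [ 0.0119 -0.0079 -0.0047]
turn 0.743
```

View pics/snap4.png

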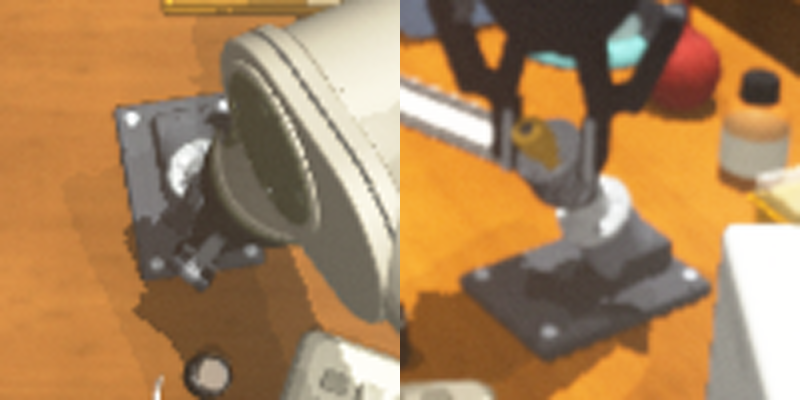

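Request:
play_rows --increments "-0.0005 0.0003 0.0003 -0.1;-0.0005 0.0003 0.0003 -0.1"

```text
clock: 7.35
position: [0.488, 0.1689, 0.097]
ee_rot: [0.687, -0.175, -0.686, -0.166]
ft_force: [4.8, -4.9, -8.5]
grip_width: 0.413
```

```bash
python3 go.py .4977 .1753 .085 98.8
```

```text
pos [0.488  0.1689 0.097 ] yaw 152.2 tilt [-0.002 -0.013 -1.   ] q [-0.53  0.23  0.11  1.91 -0.02  1.01  2.25] F [ 4.8 -4.9 -8.5] M [-2.22 -1.24 -1.64] w 0.41287101598644477 t 7.35
inc [ 0.0119 -0.0103 -0.0055]
turn 0.931
```

Run:
```python
from workcell import camera
import cv2,numpy as np
c=camera("scene");d=cv2.imread("pics/scene0.png")
f=lambda i:cv2.resize(i[235:275,340:380],None,fx=10,fy=10,interpolation=cv2.INTER_CUBIC)
cv2.imwrite("pics/z5.png",np.hstack([f(d),f(c["img"])]))
```

```text
(no output)
```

View pics/z5.png

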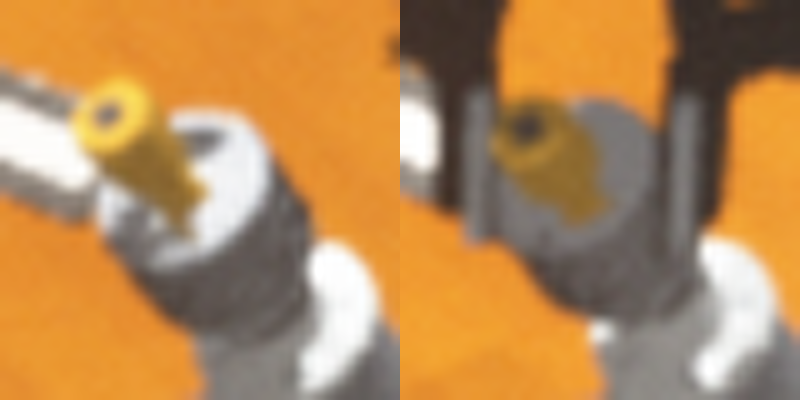

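Request:
play_rows --increments "-0.0003 0.0002 0.0002 -0.1;0 0 0 0;0 0 0 0"

```text
clock: 7.7
position: [0.4878, 0.1663, 0.0975]
ee_rot: [-0.693, 0.144, 0.694, 0.133]
ft_force: [3.5, 2.0, -7.0]
grip_width: 0.399
```

```bash
python3 go.py .4977 .1753 .085 98.8
```

```text
pos [0.4878 0.1663 0.0975] yaw 157.4 tilt [-0.003 -0.014 -1.   ] q [-0.52  0.23  0.1   1.91 -0.01  1.01  2.34] F [ 3.5  2.  -7. ] M [-0.47 -0.89 -0.87] w 0.3988498218586054 t 7.7
inc [ 0.0123 -0.0123 -0.0057]
turn 1.023
```

Request:
play_rows --increments "0 0 0 0;0 0 0 0;0 0 0 0;0 0 0 0" --hand -0.7

```text
clock: 8.1
position: [0.4872, 0.1686, 0.0988]
ee_rot: [-0.693, 0.144, 0.693, 0.135]
ft_force: [-0.2, -0.1, 0.4]
grip_width: 0.854
```

```bash
python3 go.py .4977 .1753 .085 98.8;  python3 - <<'E'
from workcell import camera
import cv2,numpy as np
c=camera("scene");d=cv2.imread("pics/scene0.png");np.savez("pics/scene6.npz",**c)
f=lambda i:cv2.resize(i[235:275,340:380],None,fx=10,fy=10,interpolation=cv2.INTER_CUBIC)
cv2.imwrite("pics/z6.png",np.hstack([f(d),f(c["img"])]))
E
```

```text
pos [0.4872 0.1686 0.0988] yaw 157.2 tilt [-0.003 -0.012 -1.   ] q [-0.52  0.23  0.1   1.91 -0.01  1.01  2.33] F [-0.2 -0.1  0.4] M [ 0.   -0.03 -0.01] w 0.8538033637626202 t 8.1
inc [ 0.0137 -0.0104 -0.007 ]
turn 1.02
```

View pics/z6.png

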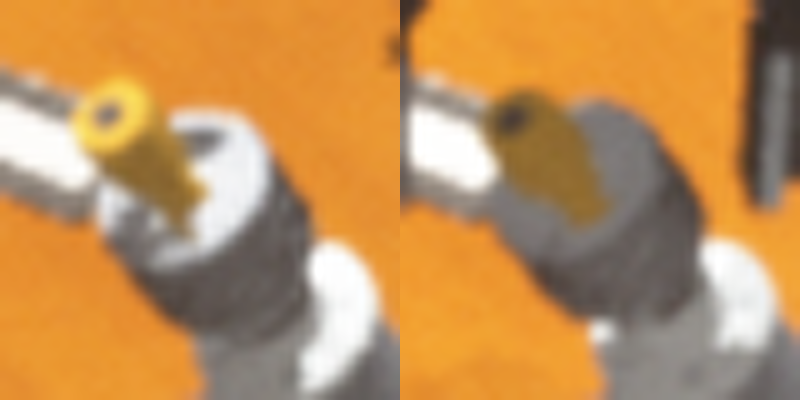

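Request:
play_rows --increments "0 0 0 0.13;0 0 0 0.13;0 0 0 0.13;0 0 0 0.13;0 0 0 0.13;0 0 0 0.13;0 0 0 0.13;0 0 0 0.11;0 0 0 0"

```text
clock: 9.05
position: [0.4871, 0.1702, 0.0997]
ee_rot: [0.529, -0.474, -0.526, -0.468]
ft_force: [0.7, 0.1, -0.1]
grip_width: 0.849
```

```bash
python3 go.py .4973 .1752 .088 98.8
```

```text
pos [0.4871 0.1702 0.0997] yaw 96.5 tilt [-0.003 -0.011 -1.   ] q [-0.63  0.23  0.22  1.91 -0.05  1.01  1.3 ] F [ 0.7  0.1 -0.1] M [-0.01 -0.01  0.02] w 0.8493435615981522 t 9.05
inc [ 0.0116 -0.0107  0.0039]
turn -0.041
```

Request:
play_rows --increments "0.006 -0.0055 0.002 -0.04;0.006 -0.0055 0.002 0;0 0 0 0"

```text
clock: 9.35
position: [0.4979, 0.1762, 0.0875]
ee_rot: [0.54, -0.461, -0.537, -0.455]
ft_force: [-0.3, -0.4, -0.1]
grip_width: 0.851
```

```bash
python3 go.py .4973 .1752 .088 98.8;  python3 - <<'E'
from workcell import camera
import cv2,numpy as np
c=camera("scene");d=cv2.imread("pics/scene0.png");np.savez("pics/scene7.npz",**c)
f=lambda i:cv2.resize(i[235:275,340:380],None,fx=10,fy=10,interpolation=cv2.INTER_CUBIC)
cv2.imwrite("pics/z7.png",np.hstack([f(d),f(c["img"])]))
E
```

```text
pos [0.4979 0.1762 0.0875] yaw 99.3 tilt [-0.002 -0.01  -1.   ] q [-0.62  0.27  0.21  1.89 -0.06  0.99  1.35] F [-0.3 -0.4 -0.1] M [ 0.01  0.08 -0.01] w 0.8507643318924956 t 9.35
inc [-0.0005  0.0008 -0.0009]
turn 0.008
```

View pics/z7.png

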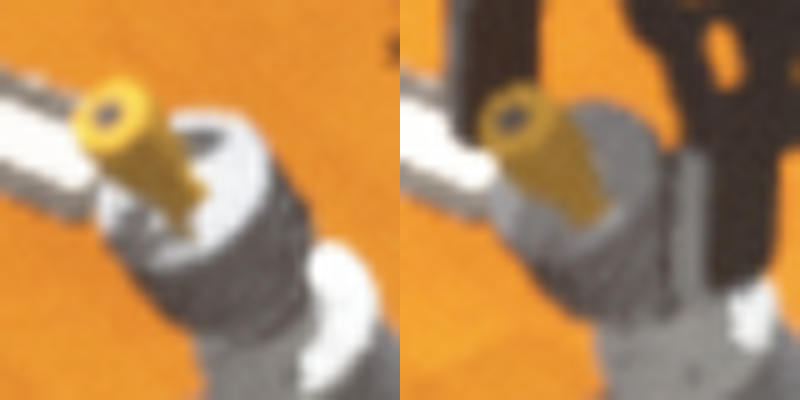

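Request:
play_rows --increments "0 0 0 0;0 0 0 0;0 0 0 0;0 0 0 0;0 0 0 0" --hand 1 --squeeze 70

```text
clock: 9.9
position: [0.4979, 0.1744, 0.0889]
ee_rot: [0.54, -0.462, -0.536, -0.455]
ft_force: [0.4, 0.3, -1.1]
grip_width: 0.432
```

Request:
play_rows --increments "-0.0016 0.0011 0 0;-0.0016 0.0011 0 0"

```text
clock: 10.1
position: [0.4961, 0.1742, 0.0916]
ee_rot: [0.541, -0.461, -0.536, -0.455]
ft_force: [4.8, 1.3, -8.5]
grip_width: 0.434
```

Request:
play_rows --increments "-0.0016 0.0011 0 0;-0.0016 0.0011 0 0"

```text
clock: 10.3
position: [0.4948, 0.174, 0.0936]
ee_rot: [0.542, -0.461, -0.535, -0.456]
ft_force: [21.9, 5.5, -37.8]
grip_width: 0.429
```

Request:
play_rows --increments "-0.0016 0.0011 0 0"

```text
clock: 10.4
position: [0.4949, 0.1739, 0.0936]
ee_rot: [0.543, -0.46, -0.535, -0.457]
ft_force: [20.6, 5.5, -36.6]
grip_width: 0.431
```

Request:
play_rows --increments "-0.0016 0.0011 0 0"

```text
clock: 10.5
position: [0.495, 0.1739, 0.0935]
ee_rot: [0.543, -0.459, -0.534, -0.457]
ft_force: [19.0, 5.7, -32.5]
grip_width: 0.431
```

Request:
play_rows --increments "0 0 0 -0.05;0 0 0 -0.05"

```text
clock: 10.7
position: [0.4956, 0.1747, 0.0924]
ee_rot: [0.566, -0.431, -0.556, -0.429]
ft_force: [5.3, 3.4, -7.0]
grip_width: 0.432
```

```bash
python3 go.py
```

```text
pos [0.4956 0.1747 0.0924] yaw 105.1 tilt [ 0.01 -0.01 -1.  ] q [-0.62  0.25  0.2   1.91 -0.04  0.99  1.44] F [ 5.3  3.4 -7. ] M [ 0.11 -1.17 -0.49] w 0.43202757079507387 t 10.7
```

Request:
play_rows --increments "-0.0004 0.0003 0 -0.1;-0.0004 0.0003 0 -0.1"

```text
clock: 10.9
position: [0.4944, 0.1755, 0.0924]
ee_rot: [0.607, -0.371, -0.598, -0.369]
ft_force: [2.1, 1.1, -7.9]
grip_width: 0.429
```

```bash
python3 go.py
```

```text
pos [0.4944 0.1755 0.0924] yaw 116.9 tilt [ 0.01 -0.01 -1.  ] q [-0.59  0.24  0.18  1.91 -0.04  0.99  1.64] F [ 2.1  1.1 -7.9] M [ 0.73 -0.22  0.42] w 0.4289613994914138 t 10.9
```

Request:
play_rows --increments "-0.0006 0.0004 0.0001 -0.1;-0.0006 0.0004 0.0001 -0.1"

```text
clock: 11.1
position: [0.4934, 0.1758, 0.0932]
ee_rot: [0.643, -0.307, -0.633, -0.303]
ft_force: [0.2, -2.5, -8.4]
grip_width: 0.421
```

```bash
python3 go.py
```

```text
pos [0.4934 0.1758 0.0932] yaw 128.9 tilt [ 0.01 -0.01 -1.  ] q [-0.57  0.24  0.15  1.91 -0.03  0.99  1.84] F [ 0.2 -2.5 -8.4] M [-0.93 -0.31 -0.61] w 0.4205592167304993 t 11.1
```

Request:
play_rows --increments "-0.0006 0.0004 0.0002 -0.1;-0.0006 0.0004 0.0002 -0.1"

```text
clock: 11.3
position: [0.4918, 0.1736, 0.0934]
ee_rot: [0.67, -0.241, -0.662, -0.235]
ft_force: [3.5, -2.4, -8.0]
grip_width: 0.417
```

```bash
python3 go.py
```

```text
pos [0.4918 0.1736 0.0934] yaw 140.7 tilt [ 0.008 -0.012 -1.   ] q [-0.55  0.24  0.13  1.91 -0.02  0.99  2.04] F [ 3.5 -2.4 -8. ] M [-1.11 -0.53 -1.14] w 0.4169092679519039 t 11.3
```

Request:
play_rows --increments "0 0 0 0;0 0 0 0;0 0 0 0;0 0 0 0" --hand -0.8

```text
clock: 11.7
position: [0.4915, 0.1739, 0.0942]
ee_rot: [0.669, -0.243, -0.661, -0.236]
ft_force: [1.1, -1.0, 0.0]
grip_width: 0.898
```

Request:
play_rows --increments "-0.02 0 0 0.1;-0.03 0 0 0.1;-0.03 0 0 0.1;-0.03 -0.02 0 0.1;0 -0.04 0 0.1;0 -0.04 0 0.1;0 -0.04 0 0.1;0 0 0 0"

```text
clock: 12.5
position: [0.6228, 0.2332, 0.2111]
ee_rot: [0.54, -0.462, -0.531, -0.462]
ft_force: [-0.4, -0.1, -1.0]
grip_width: 0.902
```

```bash
python3 go.py;  python3 - <<'E'
from workcell import camera
import cv2,numpy as np
c=camera("scene");d=cv2.imread("pics/scene0.png");np.savez("pics/scene8.npz",**c)
f=lambda i:cv2.resize(i[235:275,340:380],None,fx=10,fy=10,interpolation=cv2.INTER_CUBIC)
cv2.imwrite("pics/z8.png",np.hstack([f(d),f(c["img"])]))
c=camera("top");d=cv2.imread("pics/top0.png");np.savez("pics/top8.npz",**c)
f=lambda i:cv2.resize(i[185:225,390:430],None,fx=10,fy=10,interpolation=cv2.INTER_CUBIC)
cv2.imwrite("pics/z8t.png",np.hstack([f(d),f(c["img"])]))
E
```

```text
pos [0.6228 0.2332 0.2111] yaw 98.4 tilt [ 0.01  -0.008 -1.   ] q [-0.59  0.43  0.22  1.4  -0.08  1.31  1.35] F [-0.4 -0.1 -1. ] M [-0.04  0.1  -0.05] w 0.9018945000041372 t 12.5
```

View pics/z8.png

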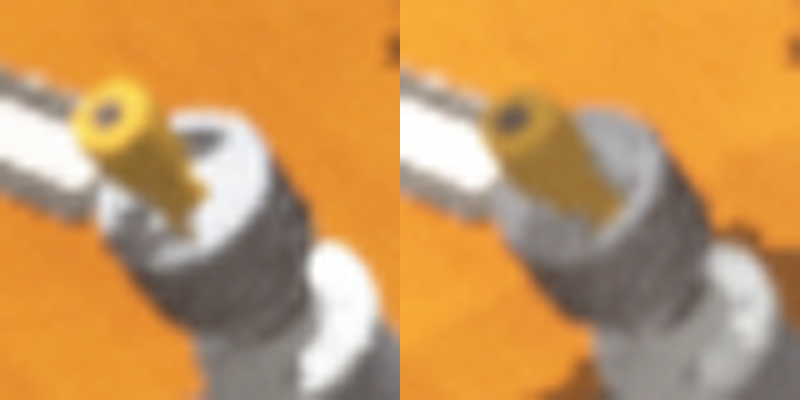

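View pics/z8t.png

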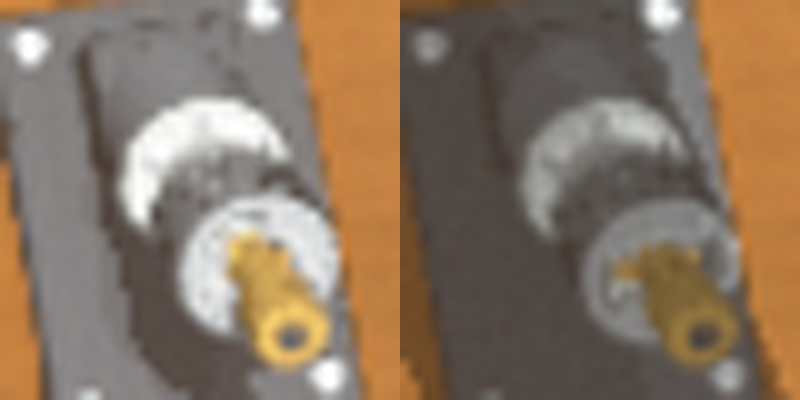

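```bash
python3 go.py .4798 .1725 .17 98.8
```

```text
pos [0.6203 0.2325 0.2122] yaw 98.6 tilt [ 0.009 -0.007 -1.   ] q [-0.6   0.42  0.22  1.41 -0.08  1.31  1.35] F [-1.6 -0.4  0.6] M [0.03 0.09 0.07] w 0.8999546106767126 t 12.6
inc [ 0.0414  0.1482 -0.0379]
turn -0.003
```

Request:
play_rows --increments "0.004 0.028 -0.008 0;0.006 0.028 -0.008 0;0.006 0.028 -0.008 0;0.006 0.028 -0.008 0;0.006 0.02 -0.006 0;0 0 0 0" --hand -0.6

```text
clock: 13.2
position: [0.4857, 0.1719, 0.1838]
ee_rot: [0.541, -0.458, -0.534, -0.461]
ft_force: [0.8, -0.1, 0.0]
grip_width: 0.802
```

```bash
python3 go.py .4798 .1725 .115 98.8
```

```text
pos [0.4857 0.1719 0.1838] yaw 98.9 tilt [ 0.011 -0.004 -1.   ] q [-0.63  0.12  0.21  1.84 -0.02  1.17  1.31] F [ 0.8 -0.1  0. ] M [-0.02 -0.01 -0.03] w 0.802186138307912 t 13.2
inc [0.0687 0.0065 0.002 ]
turn 0.002
```

Request:
play_rows --increments "0.014 0.002 0.0005 0;0.014 0.0015 0.0005 0;0.014 0.001 0.0005 0;0.014 0.001 0 0;0.008 0 0 0;0 0 0 0"

```text
clock: 13.8
position: [0.4802, 0.1738, 0.1226]
ee_rot: [0.543, -0.453, -0.534, -0.463]
ft_force: [-0.0, 0.6, -0.8]
grip_width: 0.801
```

```bash
python3 go.py .4798 .1725 .115 98.8; python3 snap.py 9
```

```text
pos [0.4802 0.1738 0.1226] yaw 99.2 tilt [ 0.019  0.002 -1.   ] q [-0.63  0.17  0.2   1.93 -0.03  1.03  1.32] F [-0.   0.6 -0.8] M [0.05 0.06 0.01] w 0.8006857691858285 t 13.8
inc [ 0.0076  0.0007 -0.0012]
turn 0.007
```

View pics/snap9.png

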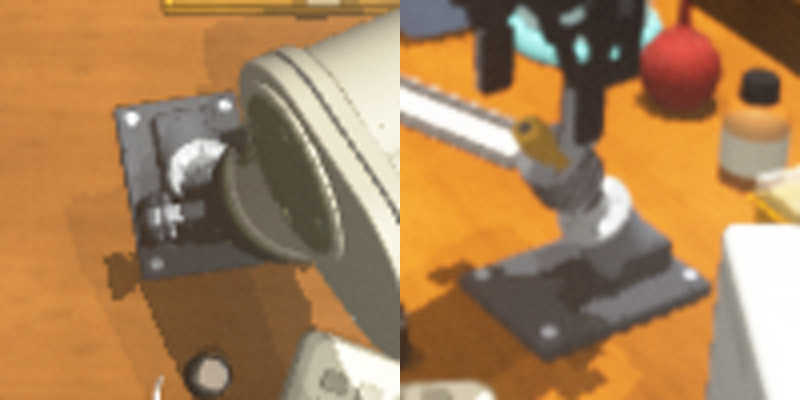

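Request:
play_rows --increments "0.004 0.0005 -0.001 0;0.003 0 0 0;0 0 0 0;0 0 0 0;0 0 0 0;0 0 0 0;0 0 0 0;0 0 0 0" --hand 1 --squeeze 40

```text
clock: 14.7
position: [0.4817, 0.1733, 0.1181]
ee_rot: [0.543, -0.452, -0.533, -0.465]
ft_force: [-0.1, 0.1, -0.6]
grip_width: 0.189
```

```bash
python3 go.py .4798 .1725 .115 98.8; python3 snap.py 10
```

```text
pos [0.4817 0.1733 0.1181] yaw 99.2 tilt [ 0.023  0.005 -1.   ] q [-0.62  0.17  0.2   1.93 -0.04  1.02  1.32] F [-0.1  0.1 -0.6] M [-0.04  0.05  0.05] w 0.18887922059566226 t 14.7
inc [ 0.003   0.0021 -0.0005]
turn 0.007
```

View pics/snap10.png

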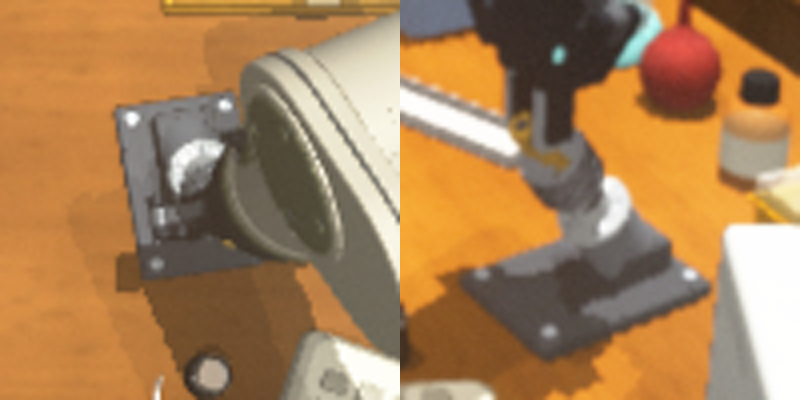

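Request:
play_rows --increments "-0.0017 0.0011 0 0;-0.0025 0.0017 0 0"

```text
clock: 15.0
position: [0.4787, 0.1728, 0.1221]
ee_rot: [0.543, -0.452, -0.533, -0.465]
ft_force: [0.2, -0.3, -0.1]
grip_width: 0.184
```

```bash
python3 go.py
```

```text
pos [0.4787 0.1728 0.1221] yaw 99.2 tilt [ 0.022  0.004 -1.   ] q [-0.63  0.16  0.2   1.93 -0.03  1.03  1.32] F [ 0.2 -0.3 -0.1] M [-0.01  0.06 -0.01] w 0.18408440131422119 t 15.0
```

Request:
play_rows --increments "-0.0025 0.0017 0 0;-0.0025 0.0017 0 0"

```text
clock: 15.2
position: [0.475, 0.1721, 0.1276]
ee_rot: [0.543, -0.452, -0.533, -0.465]
ft_force: [0.4, -0.1, -0.9]
grip_width: 0.186
```

```bash
python3 go.py
```

```text
pos [0.475  0.1721 0.1276] yaw 99.2 tilt [ 0.022  0.004 -1.   ] q [-0.63  0.15  0.2   1.94 -0.03  1.04  1.32] F [ 0.4 -0.1 -0.9] M [-0.05 -0.12  0.01] w 0.18579446820629314 t 15.2
```

Request:
play_rows --increments "-0.004 0.0027 0 0;-0.004 0.0027 0 0;-0.004 0.0027 0 0;-0.004 0.0027 0 0;-0.004 0.0027 0 0;-0.004 0.0027 0 0;-0.004 0.0027 0 0;-0.004 0.0027 0 0"

```text
clock: 16.0
position: [0.4508, 0.1683, 0.1622]
ee_rot: [0.543, -0.452, -0.533, -0.465]
ft_force: [-0.7, -0.2, -0.7]
grip_width: 0.185
```

```bash
python3 go.py; python3 snap.py 11
```

```text
pos [0.4508 0.1683 0.1622] yaw 99.2 tilt [ 0.023  0.005 -1.   ] q [-0.64  0.06  0.19  1.96 -0.01  1.11  1.28] F [-0.7 -0.2 -0.7] M [0.01 0.   0.  ] w 0.185038633700754 t 16.0
```

View pics/snap11.png

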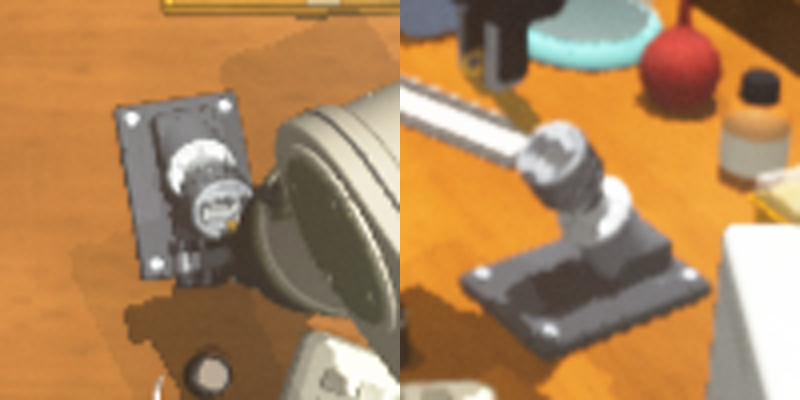

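Request:
play_rows --increments "-0.02 0 0 0.1;-0.02 0 0.01 0.14;0 0 0.02 0.14;0 0 0.02 0.14;0 0 0.02 0.14;0 0 0.02 0.14;0 0 0 0.14;0 0 0 0.14;0 0 0 0.12;0 0 0 0.08;0 0 0 0"

```text
clock: 17.2
position: [0.4737, 0.257, 0.2031]
ee_rot: [-0.14, 0.685, 0.14, 0.701]
ft_force: [0.1, -0.1, -0.3]
grip_width: 0.187
```

```bash
python3 go.py .5303 .3933 .12 25.8
python3 - <<'E'
from h import *
t=load("top0");s=load("scene0")
C=np.array([.5288,.3965]);u=np.array([np.cos(np.radians(115.8)),np.sin(np.radians(115.8))]);v=np.array([-u[1],u[0]])
o=[]
for c,(a,b,w,hh) in ((t,(295,180,64,44)),(s,(300,225,64,44))):
    im=cv2.resize(c["img"][b:b+hh,a:a+w],None,fx=6,fy=6,interpolation=cv2.INTER_CUBIC)
    for z,dx,dy,col in ((.012,.02,.075,(0,0,255)),(0.002,.018,.073,(255,0,0))):
        P=np.array([proj(c,[*(C+u*i*dy+v*j*dx),z]) for i,j in ((1,1),(1,-1),(-1,-1),(-1,1))])
        cv2.polylines(im,[np.round(((P-[a,b]+.5)*6-.5)).astype(np.int32)],True,col,1,cv2.LINE_AA)
    o.append(im)
cv2.imwrite("pics/tray.png",np.vstack(o))
E
```

```text
pos [0.4737 0.257  0.2031] yaw 22.8 tilt [ 0.021  0.004 -1.   ] q [-0.77  0.15  0.2   1.77 -0.02  1.21 -0.17] F [ 0.1 -0.1 -0.3] M [-0.07 -0.02  0.03] w 0.1871155661751967 t 17.2
inc [0.0849 0.1041 0.1032]
turn -0.052
```

View pics/tray.png

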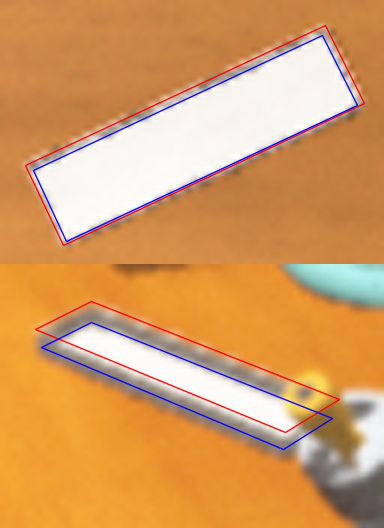

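Request:
play_rows --increments "0.01 0.02 0.02 -0.05;0.014 0.02 0.02 0;0.014 0.02 0.02 0;0.014 0.02 0.02 0;0.012 0.014 0.014 0;0 0 0 0"

```text
clock: 17.8
position: [0.522, 0.3865, 0.1379]
ee_rot: [-0.163, 0.68, 0.163, 0.696]
ft_force: [-0.4, 0.3, -0.6]
grip_width: 0.183
```

```bash
python3 go.py .5299 .3923 .07 25.8
python3 - <<'E'
from workcell import camera
import cv2,numpy as np
o=[]
for k,(u,v,w,h) in (("top",(280,160,80,80)),("scene",(280,205,80,80))):
    c=camera(k);np.savez(f"pics/{k}12.npz",**c);o.append(cv2.resize(c["img"][v:v+h,u:u+w],(400,400),interpolation=cv2.INTER_CUBIC))
cv2.imwrite(f"pics/snap12.png",np.hstack(o))
E
```

```text
pos [0.522  0.3865 0.1379] yaw 26.6 tilt [ 0.022  0.005 -1.   ] q [-0.83  0.44  0.15  1.54 -0.06  1.15 -0.2 ] F [-0.4  0.3 -0.6] M [-0.01  0.02 -0.01] w 0.183263315121392 t 17.8
inc [0.0681 0.002  0.0082]
turn 0.015
```

View pics/snap12.png

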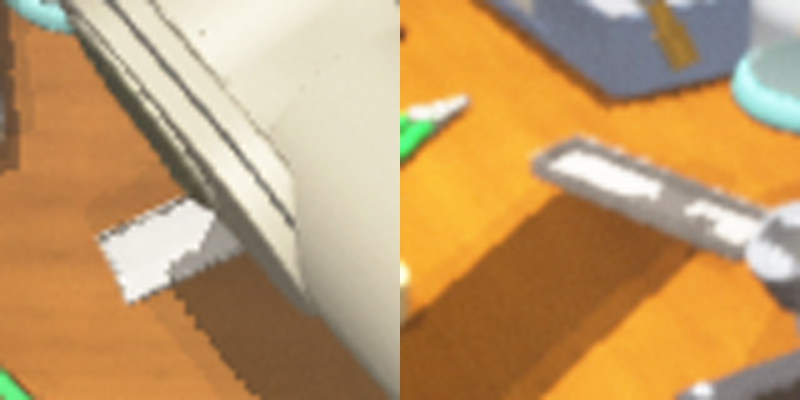

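Request:
play_rows --increments "0.012 0.001 0.004 0;0.012 0.001 0.004 0.01;0.012 0 0 0;0.012 0 0 0;0.01 0 0 0;0 0 0 0"

```text
clock: 18.5
position: [0.5321, 0.3865, 0.0784]
ee_rot: [-0.158, 0.68, 0.157, 0.698]
ft_force: [-0.7, 0.2, -1.5]
grip_width: 0.188
```

```bash
python3 go.py .5299 .3923 .055 25.8
python3 - <<'E'
from workcell import camera
import cv2,numpy as np
o=[]
for k,(u,v,w,h) in (("scene",(290,205,80,80)),):
    c=camera(k);np.savez(f"pics/{k}13.npz",**c);o.append(cv2.resize(c["img"][v:v+h,u:u+w],(560,560),interpolation=cv2.INTER_CUBIC))
cv2.imwrite(f"pics/snap13.png",np.hstack(o))
E
```

```text
pos [0.5321 0.3865 0.0784] yaw 25.7 tilt [ 0.025  0.005 -1.   ] q [-0.82  0.51  0.15  1.57 -0.07  1.04 -0.2 ] F [-0.7  0.2 -1.5] M [ 0.01  0.03 -0.02] w 0.18804035844710032 t 18.5
inc [ 0.0233  0.0063 -0.0001]
turn -0.001
```

View pics/snap13.png

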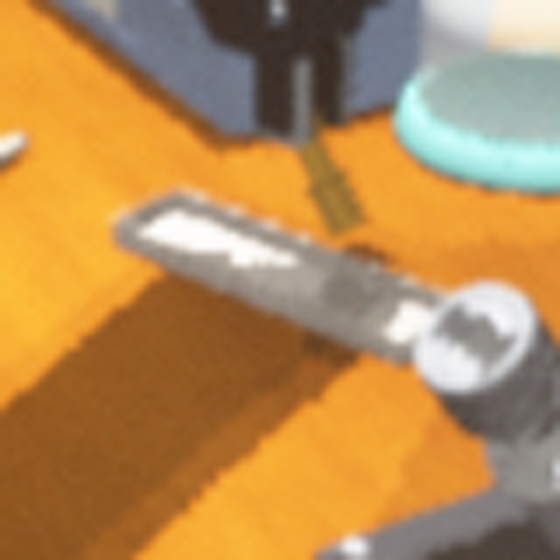

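Request:
play_rows --increments "0.008 0.002 0 0;0.008 0.002 0 0;0.006 0.002 0 0;0 0 0 0" --squeeze 30

```text
clock: 18.95
position: [0.5306, 0.3934, 0.0564]
ee_rot: [-0.157, 0.68, 0.158, 0.699]
ft_force: [0.3, 0.4, -1.2]
grip_width: 0.185
```

```bash
python3 go.py .5299 .3923 .05 25.8
```

```text
pos [0.5306 0.3934 0.0564] yaw 25.8 tilt [ 0.027  0.007 -1.   ] q [-0.82  0.54  0.15  1.58 -0.08  1.   -0.21] F [ 0.3  0.4 -1.2] M [-0.03  0.11  0.01] w 0.18523354548375795 t 18.95
inc [ 0.0064 -0.0007 -0.0013]
turn -0.001
```

Request:
play_rows --increments "0.002 0 0 0;0.002 0 0 0;0.002 0 0 0"

```text
clock: 19.25
position: [0.531, 0.3939, 0.0506]
ee_rot: [-0.157, 0.679, 0.158, 0.699]
ft_force: [-1.0, 0.1, -0.4]
grip_width: 0.182
```

```bash
python3 go.py .5299 .3923 .05 25.8
```

```text
pos [0.531  0.3939 0.0506] yaw 25.8 tilt [ 0.028  0.008 -1.   ] q [-0.82  0.55  0.15  1.58 -0.08  0.99 -0.21] F [-1.   0.1 -0.4] M [-0.01  0.   -0.06] w 0.18230087645301865 t 19.25
inc [ 0.0006 -0.001  -0.0018]
turn -0.001
```

Request:
play_rows --increments "0.002 0 -0.001 0;0.0015 0 0 0"

```text
clock: 19.45
position: [0.5303, 0.3937, 0.0472]
ee_rot: [-0.157, 0.679, 0.158, 0.699]
ft_force: [-1.8, 1.0, 4.2]
grip_width: 0.191
```

Request:
play_rows --increments "0.0015 0 0 0;0.0015 0 0 0"

```text
clock: 19.65
position: [0.5299, 0.3956, 0.0458]
ee_rot: [-0.156, 0.679, 0.159, 0.7]
ft_force: [-4.3, -0.1, 7.5]
grip_width: 0.186
```

Request:
play_rows --increments "0.0018 0.0021 0 0;0.0018 0.0021 0 0;0.0018 0.0021 0 0"

```text
clock: 19.95
position: [0.5279, 0.4011, 0.0427]
ee_rot: [-0.156, 0.678, 0.159, 0.7]
ft_force: [-3.4, -2.0, 6.3]
grip_width: 0.191
```

```bash
cat > z.py <<'E'
from workcell import camera
import cv2,numpy as np,sys
k="scene";n=sys.argv[1];u,v,w,h=290,205,80,80
c=camera(k);np.savez(f"pics/{k}{n}.npz",**c);cv2.imwrite(f"pics/snap{n}.png",cv2.resize(c["img"][v:v+h,u:u+w],(560,560),interpolation=cv2.INTER_CUBIC))
E
python3 go.py; python3 z.py 14
```

```text
pos [0.5279 0.4011 0.0427] yaw 25.8 tilt [ 0.029  0.011 -1.   ] q [-0.83  0.56  0.14  1.58 -0.08  0.98 -0.22] F [-3.4 -2.   6.3] M [-0.59  0.93 -0.08] w 0.1907796326077146 t 19.95
```

View pics/snap14.png

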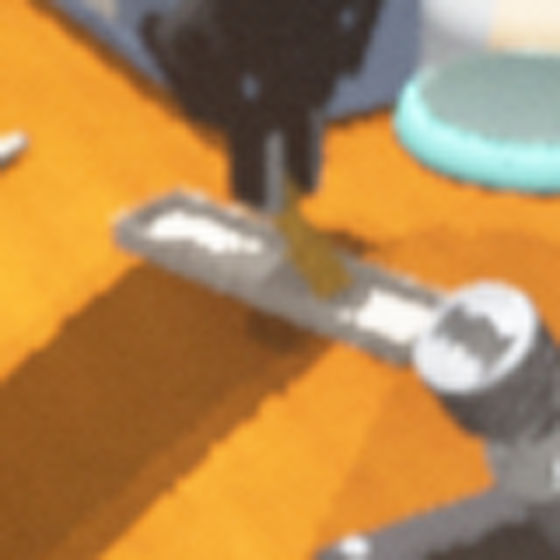

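Request:
play_rows --increments "0.0022 0.0017 0 0;0.0022 0.0017 0 0;0.0022 0.0017 0 0;0.0022 0.0015 0 0"

```text
clock: 20.4
position: [0.5255, 0.4084, 0.0371]
ee_rot: [-0.155, 0.678, 0.16, 0.701]
ft_force: [-4.6, -0.1, 7.2]
grip_width: 0.188
```

```bash
python3 go.py; python3 z.py 15
```

```text
pos [0.5255 0.4084 0.0371] yaw 25.8 tilt [ 0.03   0.013 -0.999] q [-0.84  0.57  0.14  1.58 -0.08  0.97 -0.23] F [-4.6 -0.1  7.2] M [ 0.08  0.88 -0.06] w 0.18816607158357748 t 20.4
```

View pics/snap15.png

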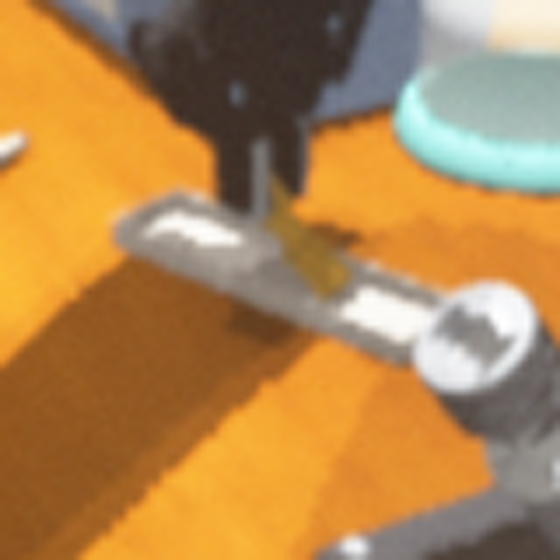

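Request:
play_rows --increments "0.0026 0.0014 0 0;0.0026 0.0013 0 0;0.0026 0.0012 0 0;0.0026 0.0011 0 0"

```text
clock: 20.85
position: [0.5246, 0.4151, 0.0304]
ee_rot: [-0.154, 0.677, 0.161, 0.702]
ft_force: [-4.5, 0.1, 7.9]
grip_width: 0.187
```

```bash
python3 go.py; python3 z.py 16
```

```text
pos [0.5246 0.4151 0.0304] yaw 25.8 tilt [ 0.033  0.017 -0.999] q [-0.85  0.58  0.14  1.58 -0.08  0.95 -0.24] F [-4.5  0.1  7.9] M [-0.35  0.88 -0.13] w 0.1871698479834937 t 20.85
```

View pics/snap16.png

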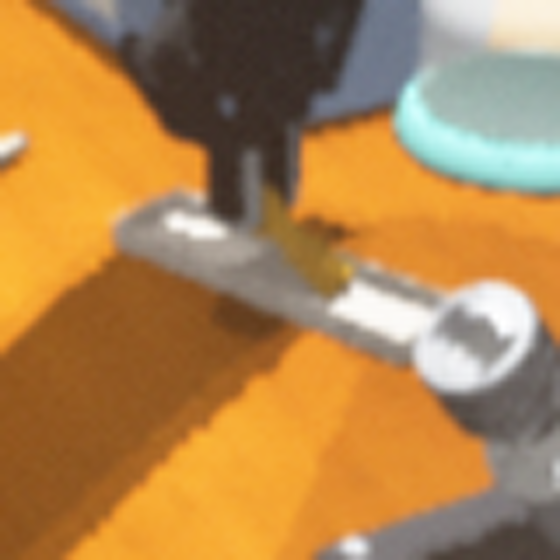

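Request:
play_rows --increments "0.0026 0.001 0 0;0.0026 0.0008 0 0;0.0024 0.0006 0 0"

```text
clock: 21.2
position: [0.5247, 0.4191, 0.0254]
ee_rot: [-0.154, 0.675, 0.162, 0.703]
ft_force: [-1.7, -1.2, 5.7]
grip_width: 0.187
```

```bash
python3 go.py; python3 z.py 17
```

```text
pos [0.5247 0.4191 0.0254] yaw 25.8 tilt [ 0.036  0.02  -0.999] q [-0.85  0.59  0.14  1.58 -0.08  0.94 -0.24] F [-1.7 -1.2  5.7] M [-0.6   0.2  -0.05] w 0.18707253258802448 t 21.2
```

View pics/snap17.png

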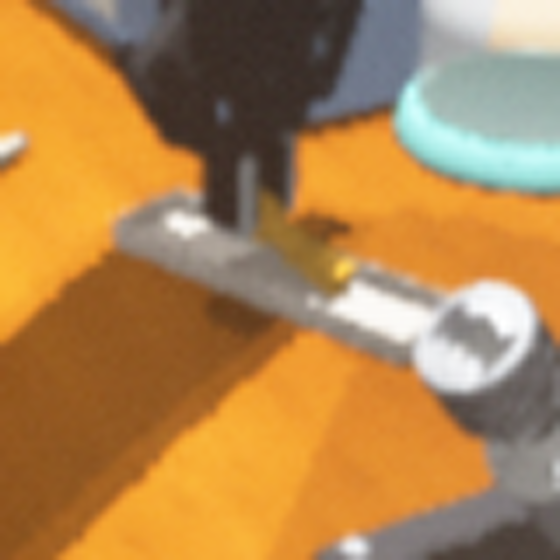

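Request:
play_rows --increments "0.0024 0.0005 0 0;0.0022 0.0004 0 0"

```text
clock: 21.45
position: [0.5243, 0.4211, 0.0222]
ee_rot: [-0.153, 0.675, 0.163, 0.703]
ft_force: [-5.0, -1.3, 7.3]
grip_width: 0.188
```

Request:
play_rows --increments "0.002 0.0003 0 0"

```text
clock: 21.55
position: [0.5239, 0.4218, 0.0208]
ee_rot: [-0.153, 0.675, 0.163, 0.703]
ft_force: [-6.0, 3.5, 4.8]
grip_width: 0.187
```

Request:
play_rows --increments "0 0 0 0;0 0 0 0;0 0 0 0" --hand 0.3

```text
clock: 21.85
position: [0.5241, 0.4219, 0.021]
ee_rot: [-0.153, 0.675, 0.163, 0.703]
ft_force: [-0.0, 0.1, 0.5]
grip_width: 0.351
```

```bash
python3 go.py; python3 z.py 18
```

```text
pos [0.5241 0.4219 0.021 ] yaw 25.8 tilt [ 0.036  0.022 -0.999] q [-0.85  0.6   0.13  1.58 -0.08  0.93 -0.24] F [-0.   0.1  0.5] M [-0.02  0.01  0.06] w 0.3509540676975939 t 21.85
```

View pics/snap18.png

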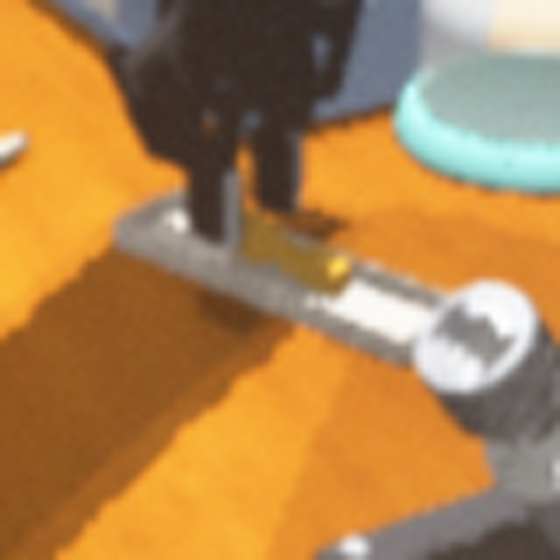

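Request:
play_rows --increments "0 0 0 0;-0.01 0 0 0;-0.02 0 0 0;-0.03 0 0 0;-0.03 0 0 0;-0.03 0 0 0;-0.03 -0.02 -0.03 0;0 -0.02 -0.04 0;0 -0.02 -0.04 0;0 -0.02 -0.04 0;0 -0.02 -0.04 0;0 0 0 0;0 0 0 0" --hand -0.2

```text
clock: 23.2
position: [0.3874, 0.2389, 0.1747]
ee_rot: [-0.151, 0.672, 0.164, 0.706]
ft_force: [0.5, -0.0, 1.0]
grip_width: 0.601
```

```bash
python3 go.py
python3 - <<'E'
from workcell import camera
import cv2,numpy as np
o=[]
for k,(u,v,w,h) in (("top",(290,165,140,80)),("scene",(290,215,110,70))):
    c=camera(k);np.savez(f"pics/{k}19.npz",**c);cv2.imwrite(f"pics/{k}19.png",c["img"]);cv2.imwrite(f"pics/crop{k}19.png",cv2.resize(c["img"][v:v+h,u:u+w],None,fx=5,fy=5,interpolation=cv2.INTER_CUBIC))
E
```

```text
pos [0.3874 0.2389 0.1747] yaw 25.7 tilt [ 0.042  0.028 -0.999] q [-0.83 -0.04  0.17  2.02  0.01  1.11 -0.21] F [ 0.5 -0.   1. ] M [-0.06  0.05 -0.01] w 0.6006402317350378 t 23.2
```

View pics/croptop19.png

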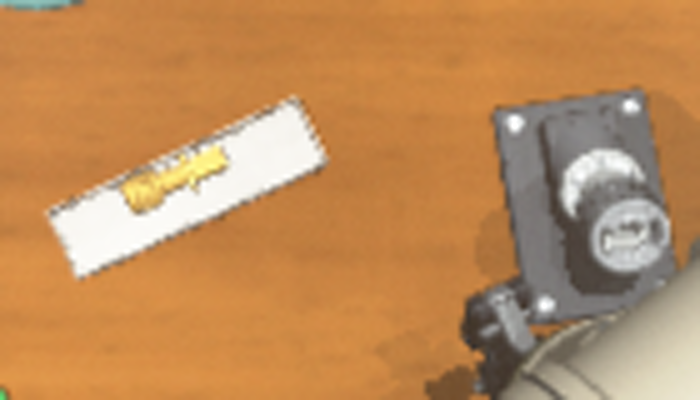

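View pics/cropscene19.png

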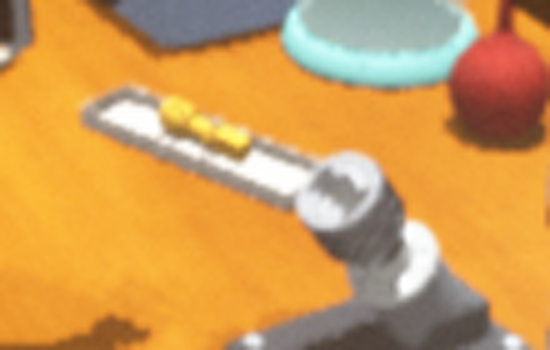

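Run:
```python
from h import *
t=load("top19");s=load("scene19");s0=load("scene0");t0=load("top0")
K=lambda x,y:((x+.5)/5-.5+290,(y+.5)/5-.5+165)
C=np.array([.5286,.396]);a=np.radians(115.8);u=np.array([np.cos(a),np.sin(a)]);v=np.array([-u[1],u[0]])
for n,p,z in (("knob",(142,194),.013),("tip",(222,157),.01)):
    q=onz(t,K(*p),z)[:2]-C;print(n,"along",(q@u).round(4),"across",(q@v).round(4))
# collar overlays, lifts 0 / 2.5 / 5 /10 mm
M,ax,y,x,h=chuck([.4968,.1746,.0905],np.radians(188.8))
rows=[]
for l in (0,.0025,.006):
    o=[]
    for c,(a_,b) in ((s0,(342,237)),(s,(342,237)),(t0,(396,192)),(t,(396,192))):
        k=10;im=cv2.resize(c["img"][b:b+20 if 0 else b+20,a_:a_+20] if 0 else c["img"][b:b+36,a_:a_+36],None,fx=5.5,fy=5.5,interpolation=cv2.INTER_CUBIC)
        for sgn,r in ((.008,.02),(-.022,.02)):
            P=circ(c,M+ax*(sgn+l),ax,y,r);cv2.polylines(im,[np.round(((P-[a_,b]+.5)*5.5-.5)*8).astype(np.int32)],True,(0,0,255),1,cv2.LINE_AA,3)
        o.append(im)
    rows.append(np.hstack(o))
cv2.imwrite("pics/col.png",np.vstack(rows))
```

```text
knob along 0.0242 across -0.0071
tip along -0.0239 across -0.0073
```

View pics/col.png

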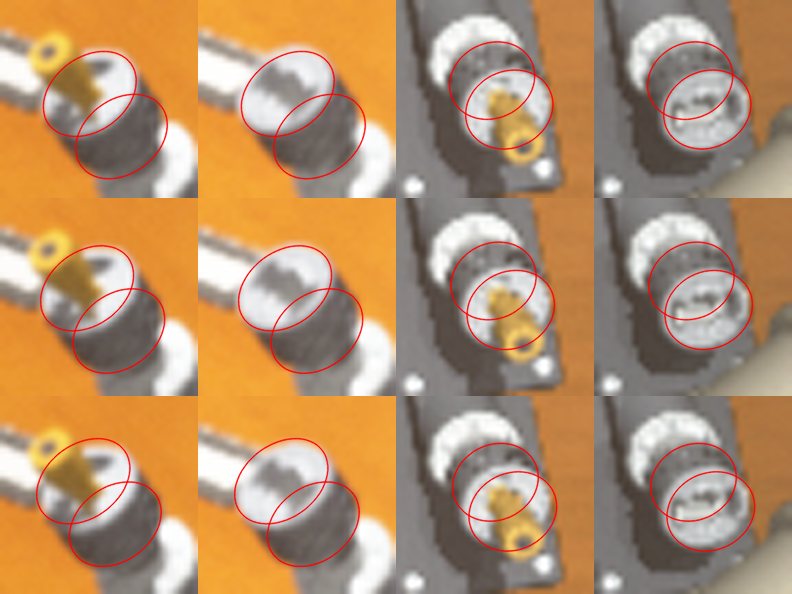

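Run:
```python
from h import *
M,ax,y,x,h=chuck([.4968,.1746,.0905],np.radians(188.8))
# profiles along generatrix lines on near side (towards scene cam), s from -.045 to .03
ss=np.arange(-.034,.024,.001)
for n0,n1 in (("scene0","scene19"),("top0","top19")):
  for ph in ((-110,-90,-70) if n0[0]=="s" else (0,20,40)):
    q=np.radians(ph); 
    out=[]
    for n in (n0,n1):
        c=load(n); d=.0195*(np.cos(q)*x+np.sin(q)*y)
        if n0[0]=="s" : d=.0195*(np.cos(q)*x-np.sin(q)*-y*1)
        P=np.array([proj(c,M+ax*s+d) for s in ss],np.float32)
        g=cv2.cvtColor(c["img"],cv2.COLOR_BGR2GRAY)
        out.append(cv2.remap(g,P[:,0].reshape(1,-1),P[:,1].reshape(1,-1),cv2.INTER_LINEAR)[0])
    print(n0,ph);print(*out[0][::2]);print(*out[1][::2])
print(y)
```

```text
scene0 -110
143 183 217 233 238 241 234 220 186 155 149 151 149 143 133 123 121 122 124 125 128 136 155 176 193 205 208 207 211
116 135 166 191 191 178 160 148 145 144 144 143 142 141 138 138 150 158 167 168 176 194 211 211 200 192 184 182 177
scene0 -90
128 164 188 195 179 159 145 133 123 113 114 111 111 110 109 107 107 107 107 108 111 124 152 180 201 192 170 147 148
109 123 150 173 184 195 202 212 212 209 195 190 187 180 164 148 144 140 142 149 170 196 211 201 176 167 161 163 167
scene0 -70
85 89 101 123 150 170 171 156 139 133 143 148 135 124 127 144 164 177 174 160 150 135 133 139 161 166 192 205 217
92 93 96 105 126 159 195 221 233 236 238 239 240 239 236 232 232 232 225 215 216 222 236 248 251 253 253 252 244
top0 0
193 182 169 155 149 148 150 148 145 136 127 128 130 137 145 152 158 168 181 193 192 188 187 187 190 191 187 174 166
152 161 176 186 195 204 213 207 196 185 187 191 196 204 210 211 205 201 199 197 194 167 138 113 103 99 104 113 119
top0 20
165 166 169 167 164 164 166 168 168 168 168 170 171 172 175 183 189 192 179 165 149 134 124 127 137 150 169 177 174
129 146 163 176 183 193 201 209 213 206 190 171 179 195 205 204 201 198 197 195 184 164 143 131 123 119 120 120 121
top0 40
168 140 150 162 172 178 181 179 174 169 164 158 154 152 157 159 165 170 170 173 179 182 182 186 188 178 164 151 140
170 152 146 140 136 160 190 203 198 189 178 168 161 160 170 182 187 189 192 186 175 159 138 125 119 117 118 118 118
[ 0.15298584 -0.98822838  0.        ]
```

Run:
```python
from h import *
M,ax,y,x,h=chuck([.4968,.1746,.0905],np.radians(188.8))
ss=np.arange(-.040,.024,.002)
print((ss*1000).round().astype(int))
for ph in (80,100,120,140):
    q=np.radians(ph);d=.0195*(np.cos(q)*x+np.sin(q)*y);print(ph)
    for n in ("scene0","scene7","scene8","scene19"):
        c=load(n)
        P=np.array([proj(c,M+ax*s+d) for s in ss],np.float32)
        g=cv2.cvtColor(c["img"],cv2.COLOR_BGR2GRAY)
        print(n,*cv2.remap(g,P[:,0].reshape(1,-1),P[:,1].reshape(1,-1),cv2.INTER_LINEAR)[0])
```

```text
[-40 -38 -36 -34 -32 -30 -28 -26 -24 -22 -20 -18 -16 -14 -12 -10  -8  -6
  -4  -2   0   2   4   6   8  10  12  14  16  18  20  22]
80
scene0 246 240 220 185 155 140 128 113 98 92 95 95 92 92 94 95 92 92 91 90 90 92 102 124 167 210 228 237 238 235 210 170
scene7 145 144 145 145 145 145 146 147 145 138 122 104 96 96 93 92 94 96 96 99 101 101 98 97 100 107 121 138 142 137 127 120
scene8 180 178 171 161 155 153 150 144 129 107 100 103 106 105 104 104 104 106 105 101 100 100 102 105 119 140 155 160 147 132 123 121
scene19 253 251 238 207 174 156 148 141 126 105 97 98 103 103 103 103 103 106 104 97 97 99 101 106 125 156 183 195 177 158 150 147
100
scene0 246 245 239 229 213 190 170 149 129 105 106 104 97 92 88 86 87 91 92 93 92 93 101 130 175 214 233 238 240 242 243 242
scene7 193 203 183 164 151 148 139 132 122 117 113 115 123 124 125 122 118 113 103 93 87 90 92 92 95 101 110 117 121 122 121 122
scene8 186 182 183 176 165 160 155 149 138 122 110 102 103 106 101 96 94 95 100 101 102 102 100 103 115 138 160 168 161 149 144 152
scene19 249 250 246 239 227 209 195 184 166 142 123 111 109 110 
[... 398 characters left out ...]
0 91 92 90 90 94 104 119 139 159 171 181 182 178 173
scene19 250 247 243 245 247 247 248 250 251 250 248 216 177 142 125 119 111 102 101 105 104 102 108 123 144 172 199 214 225 230 231 232
140
scene0 252 253 253 253 253 252 251 245 230 195 160 139 124 107 91 89 89 98 101 96 100 109 129 163 191 212 227 233 230 231 229 226
scene7 179 134 93 67 60 55 55 55 54 56 59 63 75 86 97 108 119 121 121 120 110 99 89 84 82 93 102 109 116 118 121 126
scene8 216 219 221 221 218 213 202 189 167 143 122 113 111 103 98 96 91 94 92 87 86 90 95 113 125 146 162 165 164 166 166 169
scene19 249 250 251 251 250 250 249 246 237 219 196 174 149 127 113 106 101 107 108 102 99 101 107 136 161 187 209 218 218 225 225 224
```

View pics/scene19.png

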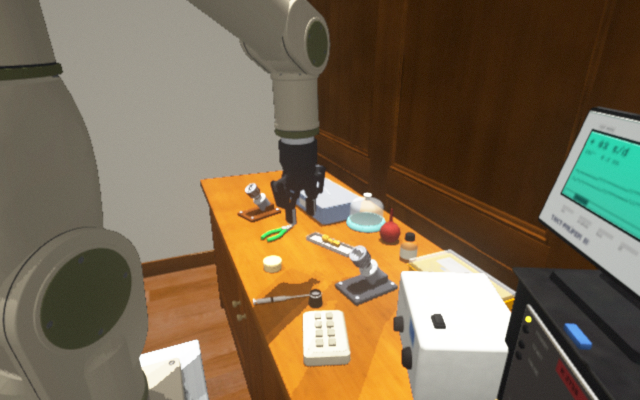

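The full scene view shows the arbor lying in the tray (about 328,240) and the collar open on the chuck (360,258). The bottle, blower, loupe and brass box are at their starting pixels, and the gripper is clear at about (298,190). I'm handing in now.

```bash
python3 -c "
from workcell import workorder,get_obs
print(workorder.hand_in()); o=get_obs(); print(o['clock'],o['ft_force'])"
```

```text
the job is handed in; nothing more can be done
None
the job is handed in; nothing more can be done
```

I pulled and turned the collar open, drew the arbor out along the chuck's axis, and laid it flat in the tray. I handed the job in at about 23 s of the 51 s allowed; no verdict came back.

**Collar:**
- My first grip, set at an angle across the collar, jammed at about 33 N. I released it and gripped square to the lean instead.
- The first turn left the collar short of its parked place. A test pull reached the stop after only about 5.7 mm, where a parked collar would give 7.5 mm.
- A second lift and turn finished it. The last pictures show a lift of about 2 to 2.5 mm, with the gaps lined up with the lugs. I had no direct reading of the turn angle.

**Arbor:**
- It came out with almost no force (under 1 N), which fits an open collar.
- I stood its tip on the tray floor, let it pivot down in the grip, and released it with the knob's middle about 17 mm above the counter.
- The last top view puts the knob at +24 mm and the tip at −24 mm along the tray, both about 7 mm off the centre line. The limit is 16 mm.

**Bystanders:** The bottle, blower, loupe and box look unmoved in the last scene picture. I judged this by eye and did not measure it.

**Disagreement between cameras:** The two views differed by about 1 pixel (roughly 2 mm) on the chuck and tray, which is in line with the stated calibration.

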